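Index the strip cutter's fence four clicks from its end stop

ROBOT

A 6-joint arm with a two-finger parallel gripper is mounted at the origin on the work surface. World frame = base frame: x ahead of the robot, y to its left, z up, the work surface at z = 0. Lengths are in m, angles in degrees, forces in N, time in s.
With the tool pointing down it reaches from about 0.25 to 0.725 m from the base axis. Payload 9.7 kg.
Tool frame: the origin (TCP) lies at the very end of the fingers, on their centre line; the grasp point (between the pads) lies 19 mm behind it; z points along the fingers, y is the line along which they close (so a half turn about z gives the same grasp; the last joint's range is limited). The gripper opens to 85 mm and grips with 20 to 120 N. Pads are 22 mm wide; open, the fingers measure 114 mm over their backs; the gripper's body (76 mm by 85 mm) begins 54 mm behind the grasp point. The pads swing forward as they close: fully open they stand 13 mm farther back than shut.
Start: joints at [73.51, 4.979, 10.078, 95.1, 0, 90], TCP at [0.156, 0.527, 0.231] pointing down, gripper open.
Joint ranges: [-179.16, 179.16], [-48.56, 103.87], [-65.8, 70.77], [-126.05, 130.52], [-82.76, 87.17], [-180, 180]. Speed limits (degrees/s): [127.2, 127.2, 147.25, 180, 180, 180].

INTERFACE

Orientations are given as [roll, pitch, yaw] about the fixed x, y, z axes, in that order (R = Rz(yaw) Ry(pitch) Rx(roll)).
In Python, from workcell import bot gives the robot as it stands.
- The arm moves only by the tool arm_command, never from a script. Its argument "series" is a list of rows, each a list of 4 numbers: the shift along the tool's x, y, z in m, then the turn about the tool's z in rad. A call has exactly 5 rows; each row is the pose to reach, as a shift and turn from the pose commanded when the call began, along the tool's axes at that moment; what a row does not reach only later rows make up. A row lasts 1/10 s, in which the tool goes at most 50 mm and 8.59 degrees, less where a joint would pass 70% of its speed; a pose out of reach is approached as far as the arm can. A call with a gripper value outside its range is refused whole. "hand" is the finger opening in m, from 0 to 0.0854, set as the call begins (left out, the last holds). The fingers move at their own pace and stop on an object; "grip_force" is the grip in N (left out, the last holds). Time passes only in rows, so rows that repeat a pose let the fingers close, or fill a call up. It gives the time, the measured TCP pose, the force, the opening and the grip force at its end, in the units of the state.
- bot.get_obs(): the state, without advancing time (a new reading comes with each control period).
- bot.camera(name): name is "scene" or "top" or "wrist"; returns a dict with "color" (384x512x3 uint8, blue, green, red), "camera_matrix" (3x3 intrinsics, pixels), "xyz" and "orientation" of the camera in the world; the wrist camera has in their place "T_tool_cam" (4x4, takes a point from camera to tool coordinates, whose origin is the TCP and whose axes are the flange's). Camera axes: x right, y up, looking along -z (the intrinsics and any distortion apply to the point x, -y, -z); pixel columns grow to the right and rows downward; lengths in m; the calibration is good to about 2 mm. The wrist camera is an equidistant fisheye: a pixel r from the principal point sees the ray r / f radians off the axis. A picture is of the moment at which its call begins: read the wrist's pose just before it. There is no depth.
- bot.job_done(): hands the job in; it is judged then, once.
Trained networks look in the newest picture that a camera, given by its name, has taken for a name from the list of things; names that differ only in an ending like _2 or _b are one class to them, and where a whole thing is asked for, a point or a joint stands for the part that bears it (a point fixed in the world has none). Each returns a list of dicts, best first, with "confidence" (0 to 1); they miss things now and then, are a little off and sometimes report something else, mostly with a low value. They report only what shows in the picture. A call takes as long as a camera call.
- bot.find_in(camera, target): "location" ([column, row] in pixels, amid what is visible of it).
- bot.mark_of(camera, target): "location" ([column, row] in pixels: a listed point, or the origin of a listed thing).
The state is a dict: "time": time; "q": joint angles; "qd": joint speeds; "joint_efforts": joint torques, N m; "ee_pos": TCP position; "tcp_rot": TCP orientation; "wrist_force": force on the tool from outside, world axes, zero at the start; "torque": the same for the moment, N m; "opening": finger opening in m; "grasp_force": force on a finger pad.
Only numpy, scipy, OpenCV 4.12 (cv2) and the standard library are available. Lean on these libraries where they do the work, as an engineer would, in place of code of your own. Each camera call takes 0.05 s, during which the arm holds its last target. There are 200 camera calls.

TASK

The strip cutter's fence is at an unknown setting. Using only the black dial, first wind the fence right back (dial anticlockwise seen from above) until you feel the dial come up against its end stop, without forcing it; then turn the dial clockwise and count exactly four clicks by feel, so that the fence stands four clicks out, and let go. Leave the rolling pin, ring cutter and bowl where they are.

Things in the scene. Friction and masses are not known exactly. Their poses are not given: they have to be found in the camera images.
- cutter: Bench strip cutter, screwed to the bench. Origin on the bench under the dial's axis, z up. Aluminium gearbox head 130 (x) x 150 (y) x 55 mm high, centred on the origin, dial on its flat top; towards +y the fence, a white cutting bed 200 x 170 x 20 mm, and at y = 235 mm a steel knife guide bar, top 74 mm high, on two posts. Base plate 240 x 360 x 8 mm, y from -95 to 265 mm.
- dial_grip (a point): Where to grip the dial: on its vertical axis, 86 mm above the bench. Black disc 52 mm across, its top 66 mm above the bench, carrying a bar 44 mm long, 14 mm wide, 66 to 100 mm above the bench, white line on its pointer end. The point's x axis runs along the bar, away from the pointer end; z up. Clockwise from above drives the fence out, anticlockwise back.
- dial_axis (a point): Fixed point on the dial's axis, 66 mm above the bench: stands for the detents in the head. A click is 10 degrees of dial and 0.5 mm of fence. Leaving a notch takes about 0.3 N m at the dial; the torque climbs within a few degrees, then fades to zero at half a click, where the wheel snaps by itself into the next notch. The start is one to three clicks out from home.
- head_top (a point): Fixed point, centre of the head's top, 55 mm above the bench: stands for what is worn in the head. Dial and detent wheel are coupled with free play, different each time (0.08 to 0.7 rad): after each change of direction the dial turns almost freely through it; that is no click. The hard end stop lies 0.03 rad beyond the home notch and is harmed by over 1.2 N m.
- fence: Upright steel plate 170 mm long, 5 mm thick, top 55 mm above the bench, along the cutter's x axis beside the head; driven by the dial along the cutter's y, not to be pushed by hand. Origin: middle of its inner (-y) face, 38 mm above the bench. In the cutter's frame at y = 92 mm in the home notch, 0.5 mm farther per click, 94 mm four clicks out.
- rolling_pin: Loose wooden rolling pin lying on the bench beyond the cutter, roller 220 mm long and 52 mm across, 390 mm over its handles, along its own x axis; origin under its middle. Not to be disturbed.
- ring_cutter: Loose steel ring pastry cutter, 70 mm across, 35 mm high, beside the head on the side away from the fence; origin at the centre of its underside. Not to be disturbed.
- bowl: Loose white ceramic bowl, 150 mm across, 70 mm high; origin at the centre of its underside. Not to be disturbed.

How it is judged:
By the outcome, as a careful person would: the job done as asked, in the order asked, and still so for the second after the job is handed in, with the robot touching nothing.
It also fails if it takes over 66 s, if anything falls off the work surface, if the arm or the gripper's body presses on something with over 40 N, if the wrist force passes 120 N, or if a joint passes its speed limit or range.

## Working session

There is one attempt and no reset: what is moved stays moved. The work goes in short steps, Python scripts to look and compute and a tool call to move; the robot and the scene stay as the last step left them, time stands still between calls to the robot, and variables do not carry over. Pictures are saved under pics/ and viewed, at most 10 in all, crops included, and the job is handed in when it is done.

Besides the shell and the picture viewer there is one more tool, called after "Call:" by a JSON object that holds its "method" and its "body", one argument or row to a line. arm_command: Moves the arm, as the interface text tells. Its arguments: {"type":"object","properties":{"series":{"type":"array"},"hand":{"type":"number"},"grip_force":{"type":"number"}},"required":["series"]}

```bash
mkdir -p pics; ls
cat > h.py <<'E'
import numpy as np, cv2
from workcell import bot
from scipy.spatial.transform import Rotation as R
def ray(cam,c,px):
    K=np.array(c["camera_matrix"])
    x=(px[0]-K[0,2])/K[0,0]; y=(px[1]-K[1,2])/K[1,1]
    if cam=="wrist":
        o=bot.get_obs(); T=np.array(c["T_tool_cam"])
        r=np.hypot(x,y); s=np.sin(r)/r if r>1e-9 else 1
        d=np.array([x*s,-y*s,-np.cos(r)])
        Rt=R.from_euler('xyz',o["tcp_rot"],degrees=True).as_matrix()
        return Rt@T[:3,3]+np.array(o["ee_pos"]), Rt@T[:3,:3]@d
    d=np.array([x,-y,-1.])
    return np.array(c["xyz"]),R.from_euler('xyz',c["orientation"],degrees=True).as_matrix()@d
def atz(cam,c,px,z):
    o,d=ray(cam,c,px); return o+d*(z-o[2])/d[2]
E
python3 - <<'E'
from h import *
print(bot.get_obs())
ims=[]
for cam in ["top","wrist"]:
    c=bot.camera(cam); ims.append(c["color"])
    print(cam,{k:np.round(v,3).tolist() for k,v in c.items() if k!="color"})
    for t,z in [("dial_grip",.086),("dial_axis",.066),("head_top",.055),("fence",.038),("cutter",0),("rolling_pin",0),("ring_cutter",0),("bowl",0)]:
        for m in bot.mark_of(cam,t)[:2]: print(t,np.round(m["location"],1),round(m["confidence"],2),np.round(atz(cam,c,m["location"],z),4))
for i,n in zip(ims,["top","wrist"]): cv2.imwrite(f"pics/{n}0.png",i)
E
```

```text
pics
{'time': 0.0, 'q': array([7.35105875e+01, 5.00833014e+00, 1.00341693e+01, 9.50995702e+01,
       4.09426808e-04, 8.99983439e+01]), 'qd': array([-0.00198297, -0.03978427,  0.01417958, -0.06214639, -0.0678936 ,
        0.06571631]), 'joint_efforts': array([ 2.51786259e-03, -5.20390141e+01,  4.64802647e+01,  1.63700979e-02,
        1.28324236e-04,  1.02081935e-05]), 'ee_pos': array([0.15604243, 0.52715529, 0.2306071 ]), 'tcp_rot': array([-1.79926269e+02, -4.11557588e-04,  1.63512243e+02]), 'wrist_force': array([-0.37616274,  0.37409882,  0.13147779]), 'torque': array([-0.00939038,  0.02781308,  0.02191861]), 'grasp_force': 0.0, 'opening': 0.08523287398177366}
top {'camera_matrix': [[369.743, 0.0, 255.367], [0.0, 369.743, 188.738], [0.0, 0.0, 1.0]], 'xyz': [0.492, -0.045, 0.888], 'orientation': [9.583, -0.16, -88.388]}
dial_grip [295.3 219.8] 0.74 [ 0.5618 -0.1316  0.086 ]
dial_axis [291.2 224.7] 0.87 [ 0.5524 -0.1247  0.066 ]
head_top [293.9 224.5] 0.6 [ 0.5538 -0.1319  0.055 ]
fence [249.2 238.8] 0.47 [ 0.5196 -0.0321  0.038 ]
cutter [287.5 227.7] 0.64 [ 0.5498 -0.1224  0.    ]
rolling_pin [242.9 150.5] 0.81 [ 0.7374 -0.0092  0.    ]
rolling_pin [250.5 239.8] 0.55 [ 0.5186 -0.0347  0.    ]
ring_cutter [357.7 225. ] 0.56 [ 0.561  -0.2907  0.    ]
bowl [355.6 144.5] 0.59 [ 0.7609 -0.289   0.    ]
wrist {'camera_matrix': [[297.319, 0.0, 256.728], [0.0, 297.319, 191.523], [0.0, 0.0, 1.0]], 'T_tool_cam': [[-0.001, 0.948, 0.319, 0.082], [1.0, 0.0, 0.001, 0.0], [0.0, 0.319, -0.948, -0.144], [0.0, 0.0, 0.0, 1.0]]}
ring_cutter [ 30.3 376.8] 0.62 [ 0.5673 -0.3025  0.    ]
```

```bash
python3 -c "
import cv2
i=cv2.imread('pics/top0.png');cv2.imwrite('pics/top0c.png',cv2.resize(i[110:310,170:400],None,fx=3,fy=3,interpolation=2))"
```

```text
(no output)
```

View pics/top0c.png

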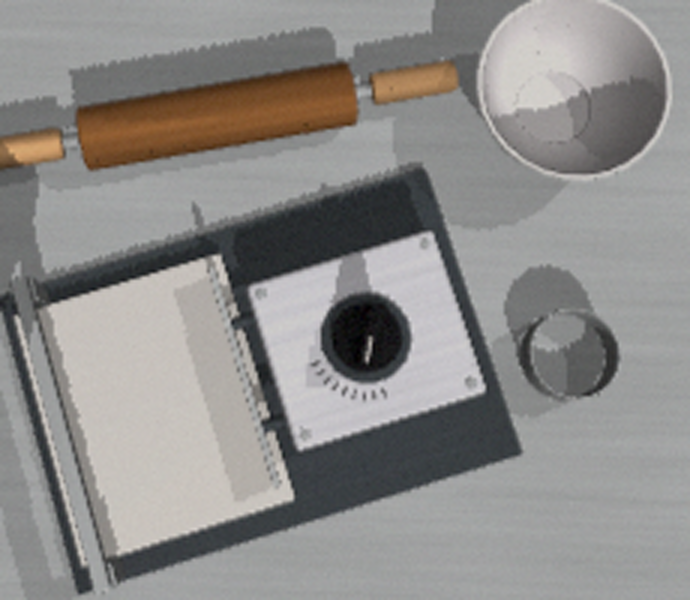

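The crop shows the dial centred at about full-image px (292,222), with its white pointer line pointing down (world −x). The fence is to the left, the ring cutter to the right and the bowl upper right, all clear of the head. I'll hover over the dial next.

Call:
{"method": "arm_command", "body": {
  "series": [
    [-0.038,-0.0343,0.002,0],
    [-0.076,-0.0686,0.004,0],
    [-0.114,-0.1029,0.006,0],
    [-0.152,-0.1372,0.008,0],
    [-0.19,-0.1715,0.01,0]
  ]
}}

```text
time: 1.4
ee_pos: [0.2869, 0.3126, 0.2216]
tcp_rot: [180.0, 0.0, 163.6]
wrist_force: [2.0, 1.6, 0.4]
opening: 0.0855
grasp_force: 0.0
```

Call:
{"method": "arm_command", "body": {
  "series": [
    [-0.038,-0.0343,0.002,0],
    [-0.076,-0.0686,0.004,0],
    [-0.114,-0.1029,0.006,0],
    [-0.152,-0.1372,0.008,0],
    [-0.19,-0.1715,0.01,0]
  ]
}}

```text
time: 1.9
ee_pos: [0.4174, 0.0991, 0.212]
tcp_rot: [180.0, 0.1, 163.5]
wrist_force: [1.6, 1.1, 0.4]
opening: 0.0856
grasp_force: 0.0
```

```bash
python3 -c "
from h import *
o=bot.get_obs();print(o['q'],o['ee_pos'],o['tcp_rot'])"
```

```text
[ 1.33561156e+01 -1.19197641e+01 -8.13264717e+00  9.37229637e+01
  5.75100966e-03  2.98454196e+01] [0.41738564 0.09912692 0.21202966] [1.79963085e+02 5.27825692e-02 1.63510682e+02]
```

Call:
{"method": "arm_command", "body": {
  "series": [
    [-0.04,-0.036,0.002,0],
    [-0.08,-0.072,0.004,0],
    [-0.12,-0.108,0.006,0],
    [-0.16,-0.143,0.008,0],
    [-0.197,-0.178,0.01,0]
  ]
}}

```text
time: 2.4
ee_pos: [0.5479, -0.1141, 0.2024]
tcp_rot: [180.0, 0.0, 163.5]
wrist_force: [1.0, 1.1, 0.6]
opening: 0.0855
grasp_force: 0.0
```

Call:
{"method": "arm_command", "body": {
  "series": [
    [0,0,0,0],
    [0,0,0,0],
    [0,0,0,0],
    [0,0,0,0],
    [0,0,0,0]
  ]
}}

```text
time: 2.9
ee_pos: [0.5469, -0.111, 0.203]
tcp_rot: [180.0, 0.1, 163.6]
wrist_force: [0.1, 0.4, 0.7]
opening: 0.0852
grasp_force: 0.0
```

```bash
cat > look.py <<'E'
from h import *
import sys
o=bot.get_obs();print(o['q'],o['ee_pos'],o['tcp_rot'],o['torque'],o['wrist_force'])
c=bot.camera("wrist"); cv2.imwrite("pics/%s.png"%sys.argv[1],c["color"])
for t,z in [("dial_grip",.086),("dial_axis",.066),("head_top",.055),("fence",.038),("cutter",0)]:
    for m in bot.mark_of("wrist",t)[:2]: print(t,np.round(m["location"],1),round(m["confidence"],2),np.round(atz("wrist",c,m["location"],z),4))
E
python3 look.py w1; python3 -c "
import cv2
i=cv2.imread('pics/w1.png');cv2.imwrite('pics/w1c.png',cv2.resize(i,None,fx=1.5,fy=1.5))"
```

```text
[-1.14712054e+01  5.51958787e+00  7.52077549e+00  9.19422821e+01
  1.08593181e-03  4.93227561e+00] [ 0.54692554 -0.11098154  0.20304697] [1.79993853e+02 5.85940436e-02 1.63596516e+02] [-0.00382532  0.0287674   0.00556057] [0.08398834 0.40208301 0.74209314]
dial_axis [244.3 198. ] 0.79 [ 0.5621 -0.1289  0.066 ]
head_top [248.8 190. ] 0.71 [ 0.5587 -0.1235  0.055 ]
fence [319.3 137. ] 0.67 [ 0.5285 -0.0373  0.038 ]
cutter [249.5 181.1] 0.68 [ 0.5649 -0.1263  0.    ]
```

View pics/w1c.png

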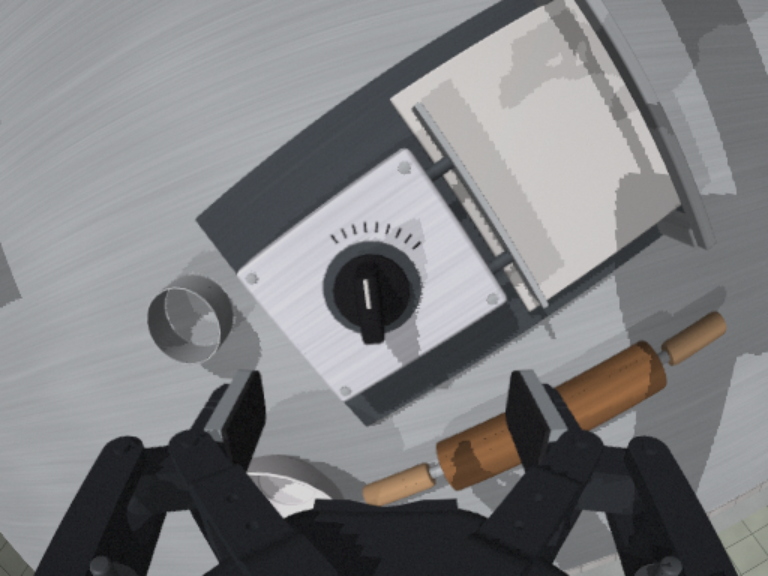

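The picture shows the disc centred at view px (372,290), and the bar from about (364,262) at the pointer end to (372,325). The screws are at (405,167), (252,278), (346,391) and (492,299).

```bash
cat > geo.py <<'E'
from h import *
c=bot.camera("wrist")
f=lambda p,z: atz("wrist",c,np.array(p)/1.5,z)
S=np.array([f(p,.056) for p in [(405,167),(252,278),(346,391),(492,299)]])
print("screws centre",S.mean(0), S)
d=S[0]-S[1]+S[3]-S[2]; print("cutter y dir deg",np.degrees(np.arctan2(d[1],d[0])))
print("disc",f((372,290),.066)); 
a,b=f((366,281),.1),f((369,307),.1); print("line",a,b,np.degrees(np.arctan2(*(a-b)[1::-1])))
i=c["color"]
g=cv2.cvtColor(i,6)[160:240,205:295]
cv2.imwrite("pics/w2c.png",cv2.resize(np.clip(g.astype(float)*2.5,0,255).astype('uint8'),None,fx=7,fy=7,interpolation=2))
E
python3 geo.py
```

```text
screws centre [ 0.56053355 -0.12499336  0.056     ] [[ 0.48742717 -0.08082209  0.056     ]
 [ 0.52899872 -0.2040954   0.056     ]
 [ 0.63369181 -0.16863776  0.056     ]
 [ 0.59201649 -0.04641818  0.056     ]]
cutter y dir deg 108.73184648134645
disc [ 0.55830311 -0.12428135  0.066     ]
line [ 0.54112925 -0.12165461  0.1       ] [ 0.5570672  -0.12476285  0.1       ] 168.96461125602178
```

View pics/w2c.png

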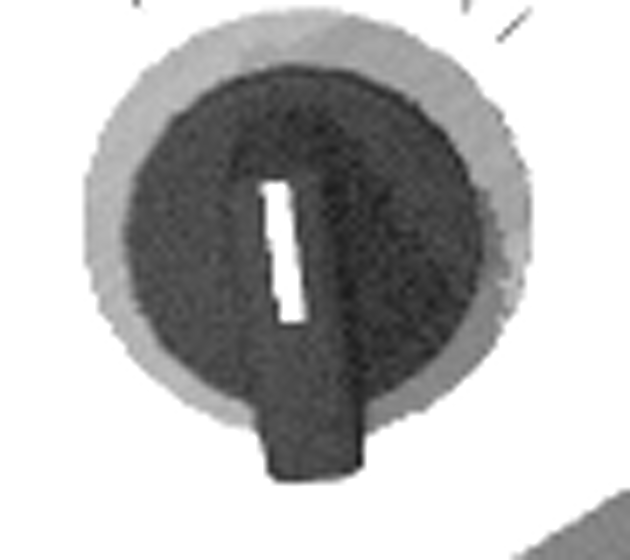

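Call:
{"method": "arm_command", "body": {
  "series": [
    [-0.005,-0.003,0.02,-0.03],
    [-0.01,-0.007,0.04,-0.06],
    [-0.015,-0.01,0.06,-0.09],
    [-0.015,-0.01,0.06,-0.09],
    [-0.015,-0.01,0.06,-0.09]
  ]
}}

```text
time: 3.75
ee_pos: [0.5584, -0.1257, 0.1427]
tcp_rot: [180.0, -0.0, 168.6]
wrist_force: [0.8, -0.6, -0.2]
opening: 0.0853
grasp_force: 0.0
```

```bash
python3 look.py w3; python3 -c "
import cv2
i=cv2.imread('pics/w3.png');cv2.imwrite('pics/w3c.png',cv2.resize(i[100:350,130:390],None,fx=2.3,fy=2.3,interpolation=2)*2)"
```

```text
[-1.26912314e+01  7.19793243e+00  2.68518013e+00  8.55228713e+01
  1.35294131e-03 -1.29719277e+00] [ 0.5584192  -0.12574851  0.14265776] [ 1.79997841e+02 -3.55838637e-02  1.68605962e+02] [0.03712309 0.02163614 0.01700104] [ 0.75868472 -0.63856931 -0.16303709]
dial_grip [255.8 212.1] 0.56 [ 0.5606 -0.1268  0.086 ]
dial_axis [258.7 203.6] 0.75 [ 0.5622 -0.1248  0.066 ]
dial_axis [174.9 338.9] 0.26 [ 0.7003 -0.2451  0.066 ]
head_top [260.2 197.5] 0.7 [ 0.5612 -0.1233  0.055 ]
cutter [258.1 178.3] 0.9 [ 0.56   -0.1246  0.    ]
cutter [113.8 201.8] 0.31 [ 0.5539 -0.2881  0.    ]
```

View pics/w3c.png

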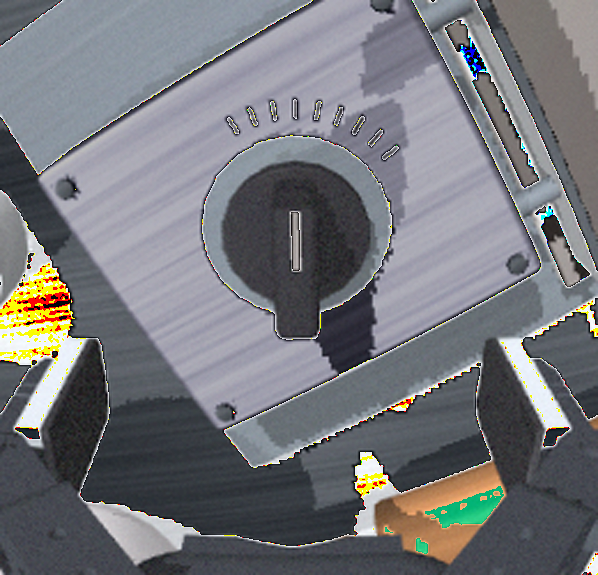

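The line stands vertical in the picture, so the bar is aligned. The dial centre is at about px (259,203), which puts the needed shift at about 2.5 mm in −x and 1 mm in +y. I'll go down and close gently.

Call:
{"method": "arm_command", "body": {
  "series": [
    [-0.0025,0.001,0.02,0],
    [-0.0025,0.001,0.04,0],
    [-0.0025,0.001,0.055,0],
    [-0.0025,0.001,0.065,0],
    [-0.0025,0.001,0.0705,0]
  ],
  "hand": 0.05
}}

```text
time: 4.55
ee_pos: [0.561, -0.1253, 0.0712]
tcp_rot: [180.0, -0.0, 168.7]
wrist_force: [0.2, -0.4, 0.6]
opening: 0.0503
grasp_force: 0.0
```

Call:
{"method": "arm_command", "body": {
  "series": [
    [0,0,0,0],
    [0,0,0,0],
    [0,0,0,0],
    [0,0,0,0],
    [0,0,0,0]
  ],
  "hand": 0,
  "grip_force": 20
}}

```text
time: 5.05
ee_pos: [0.5618, -0.1253, 0.0727]
tcp_rot: [180.0, 0.1, 168.7]
wrist_force: [0.5, 0.3, 5.0]
opening: 0.0136
grasp_force: 26.7
```

Call:
{"method": "arm_command", "body": {
  "series": [
    [0,0,0,0],
    [0,0,0,0],
    [0,0,0,0],
    [0,0,0,0],
    [0,0,0,0]
  ]
}}

```text
time: 5.55
ee_pos: [0.5618, -0.1254, 0.0728]
tcp_rot: [180.0, 0.1, 168.7]
wrist_force: [-0.1, 0.8, 4.9]
opening: 0.0137
grasp_force: 26.8
```

```bash
cat > o.py <<'E'
from h import *
o=bot.get_obs();print(round(o['time'],2),np.round(o['ee_pos'],4),'yaw',round(o['tcp_rot'][2],2),'F',np.round(o['wrist_force'],1),'M',np.round(o['torque'],3),'g',round(o['grasp_force'],1),round(o['opening'],4))
E
python3 o.py
```

```text
5.55 [ 0.5618 -0.1254  0.0728] yaw 168.67 F [-0.1  0.8  4.9] M [ 0.187 -0.046  0.021] g 26.8 0.0137
```

Call:
{"method": "arm_command", "body": {
  "series": [
    [0,0,0,0],
    [0,0,-0.003,0],
    [0,0,-0.003,0],
    [0,0,-0.003,0],
    [0,0,-0.003,0]
  ],
  "hand": 0.03
}}

```text
time: 6.05
ee_pos: [0.5612, -0.1254, 0.0747]
tcp_rot: [-180.0, -0.0, 168.7]
wrist_force: [-0.1, -0.4, -0.4]
opening: 0.0299
grasp_force: 0.0
```

Call:
{"method": "arm_command", "body": {
  "series": [
    [0,0,0,0],
    [0,0,0,0],
    [0,0,0,0],
    [0,0,0,0],
    [0,0,0,0]
  ],
  "hand": 0,
  "grip_force": 70
}}

```text
time: 6.55
ee_pos: [0.5613, -0.1253, 0.0749]
tcp_rot: [180.0, 0.0, 168.7]
wrist_force: [-0.6, 1.8, 2.4]
opening: 0.0125
grasp_force: 69.0
```

```bash
python3 o.py
```

```text
6.55 [ 0.5613 -0.1253  0.0749] yaw 168.67 F [-0.6  1.8  2.4] M [ 0.203  0.148 -0.045] g 69.0 0.0125
```

Call:
{"method": "arm_command", "body": {
  "series": [
    [0,0,0,-0.007],
    [0,0,0,-0.014],
    [0,0,0,-0.021],
    [0,0,0,-0.028],
    [0,0,0,-0.035]
  ]
}}

```text
time: 7.05
ee_pos: [0.5613, -0.1253, 0.0749]
tcp_rot: [180.0, 0.0, 170.7]
wrist_force: [-0.8, 2.2, 1.6]
opening: 0.0129
grasp_force: 69.2
```

```bash
python3 o.py
```

```text
7.05 [ 0.5613 -0.1253  0.0749] yaw 170.71 F [-0.8  2.2  1.6] M [0.471 0.202 0.006] g 69.2 0.0129
```

Call:
{"method": "arm_command", "body": {
  "series": [
    [0,0,0,-0.007],
    [0,0,0,-0.014],
    [0,0,0,-0.021],
    [0,0,0,-0.028],
    [0,0,0,-0.035]
  ]
}}

```text
time: 7.55
ee_pos: [0.5613, -0.1253, 0.0749]
tcp_rot: [180.0, 0.0, 172.7]
wrist_force: [-0.4, 2.9, 3.8]
opening: 0.013
grasp_force: 69.3
```

```bash
python3 o.py
```

```text
7.55 [ 0.5613 -0.1253  0.0749] yaw 172.71 F [-0.4  2.9  3.8] M [ 0.645  0.206 -0.206] g 69.3 0.013
```

Call:
{"method": "arm_command", "body": {
  "series": [
    [0,0,0,-0.007],
    [0,0,0,-0.014],
    [0,0,0,-0.021],
    [0,0,0,-0.028],
    [0,0,0,-0.035]
  ]
}}

```text
time: 8.05
ee_pos: [0.5613, -0.1252, 0.0749]
tcp_rot: [180.0, 0.0, 174.7]
wrist_force: [-0.2, 4.0, 3.8]
opening: 0.0126
grasp_force: 69.4
```

```bash
python3 o.py
```

```text
8.05 [ 0.5613 -0.1252  0.0749] yaw 174.72 F [-0.2  4.   3.8] M [ 0.899  0.219 -0.031] g 69.4 0.0126
```

Call:
{"method": "arm_command", "body": {
  "series": [
    [0,0,0,-0.007],
    [0,0,0,-0.014],
    [0,0,0,-0.021],
    [0,0,0,-0.028],
    [0,0,0,-0.035]
  ]
}}

```text
time: 8.55
ee_pos: [0.5613, -0.1252, 0.0749]
tcp_rot: [180.0, 0.0, 176.7]
wrist_force: [-0.5, 4.4, 5.0]
opening: 0.0125
grasp_force: 69.4
```

```bash
python3 o.py
```

```text
8.55 [ 0.5613 -0.1252  0.0749] yaw 176.73 F [-0.5  4.4  5. ] M [1.082 0.225 0.012] g 69.4 0.0125
```

Call:
{"method": "arm_command", "body": {
  "series": [
    [0,0,0,-0.007],
    [0,0,0,-0.014],
    [0,0,0,-0.021],
    [0,0,0,-0.028],
    [0,0,0,-0.035]
  ]
}}

```text
time: 9.05
ee_pos: [0.5613, -0.1252, 0.0749]
tcp_rot: [180.0, 0.0, 178.7]
wrist_force: [-0.3, 5.6, 5.6]
opening: 0.0126
grasp_force: 69.5
```

```bash
python3 o.py
```

```text
9.05 [ 0.5613 -0.1252  0.0749] yaw 178.73 F [-0.3  5.6  5.6] M [ 1.222  0.17  -0.099] g 69.5 0.0126
```

Call:
{"method": "arm_command", "body": {
  "series": [
    [0,0,0,-0.007],
    [0,0,0,-0.014],
    [0,0,0,-0.021],
    [0,0,0,-0.028],
    [0,0,0,-0.035]
  ]
}}

```text
time: 9.55
ee_pos: [0.5614, -0.1252, 0.0749]
tcp_rot: [180.0, 0.0, -179.3]
wrist_force: [-1.1, 4.8, 5.0]
opening: 0.0124
grasp_force: 69.6
```

```bash
python3 o.py
```

```text
9.55 [ 0.5614 -0.1252  0.0749] yaw -179.29 F [-1.1  4.8  5. ] M [ 1.22   0.15  -0.356] g 69.6 0.0124
```

Call:
{"method": "arm_command", "body": {
  "series": [
    [0,0,0,-0.003],
    [0,0,0,-0.006],
    [0,0,0,-0.009],
    [0,0,0,-0.012],
    [0,0,0,-0.012]
  ]
}}

```text
time: 10.05
ee_pos: [0.5613, -0.1252, 0.0749]
tcp_rot: [180.0, 0.0, -178.6]
wrist_force: [-1.1, 4.6, 4.3]
opening: 0.0129
grasp_force: 69.5
```

```bash
python3 o.py
```

```text
10.05 [ 0.5613 -0.1252  0.0749] yaw -178.61 F [-1.1  4.6  4.3] M [ 1.202  0.17  -0.311] g 69.5 0.0129
```

Call:
{"method": "arm_command", "body": {
  "series": [
    [0,0,0,-0.007],
    [0,0,0,-0.014],
    [0,0,0,-0.021],
    [0,0,0,-0.028],
    [0,0,0,-0.035]
  ]
}}

```text
time: 10.55
ee_pos: [0.5613, -0.1252, 0.0749]
tcp_rot: [180.0, 0.0, -176.6]
wrist_force: [-0.5, 5.6, 3.3]
opening: 0.0126
grasp_force: 69.5
```

```bash
python3 o.py
```

```text
10.55 [ 0.5613 -0.1252  0.0749] yaw -176.58 F [-0.5  5.6  3.3] M [ 1.309  0.194 -0.16 ] g 69.5 0.0126
```

Call:
{"method": "arm_command", "body": {
  "series": [
    [0,0,0,-0.007],
    [0,0,0,-0.014],
    [0,0,0,-0.021],
    [0,0,0,-0.028],
    [0,0,0,-0.035]
  ]
}}

```text
time: 11.05
ee_pos: [0.5613, -0.1251, 0.0749]
tcp_rot: [180.0, 0.0, -174.6]
wrist_force: [-0.2, 5.9, 4.9]
opening: 0.0127
grasp_force: 69.5
```

```bash
python3 o.py
```

```text
11.05 [ 0.5613 -0.1251  0.0749] yaw -174.56 F [-0.2  5.9  4.9] M [ 1.338  0.195 -0.024] g 69.5 0.0127
```

Call:
{"method": "arm_command", "body": {
  "series": [
    [0,0,0,-0.007],
    [0,0,0,-0.014],
    [0,0,0,-0.021],
    [0,0,0,-0.028],
    [0,0,0,-0.035]
  ]
}}

```text
time: 11.55
ee_pos: [0.5613, -0.1251, 0.0749]
tcp_rot: [180.0, 0.0, -172.6]
wrist_force: [0.1, 6.0, 4.6]
opening: 0.0127
grasp_force: 69.5
```

```bash
python3 o.py
```

```text
11.55 [ 0.5613 -0.1251  0.0749] yaw -172.55 F [0.1 6.  4.6] M [ 1.385  0.213 -0.018] g 69.5 0.0127
```

Call:
{"method": "arm_command", "body": {
  "series": [
    [0,0,0,-0.005],
    [0,0,0,-0.01],
    [0,0,0,-0.015],
    [0,0,0,-0.02],
    [0,0,0,-0.02]
  ]
}}

```text
time: 12.05
ee_pos: [0.5613, -0.125, 0.0749]
tcp_rot: [180.0, 0.0, -171.4]
wrist_force: [-1.2, 6.2, 4.7]
opening: 0.0128
grasp_force: 69.5
```

```bash
python3 o.py
```

```text
12.05 [ 0.5613 -0.125   0.0749] yaw -171.41 F [-1.2  6.2  4.7] M [ 1.432  0.245 -0.022] g 69.5 0.0128
```

Call:
{"method": "arm_command", "body": {
  "series": [
    [0,0,0,-0.005],
    [0,0,0,-0.01],
    [0,0,0,-0.015],
    [0,0,0,-0.015],
    [0,0,0,-0.015]
  ]
}}

```text
time: 12.55
ee_pos: [0.5613, -0.125, 0.0749]
tcp_rot: [180.0, 0.0, -170.6]
wrist_force: [-0.9, 6.2, 4.3]
opening: 0.0127
grasp_force: 69.5
```

```bash
python3 o.py
```

```text
12.55 [ 0.5613 -0.125   0.0749] yaw -170.57 F [-0.9  6.2  4.3] M [ 1.422  0.217 -0.097] g 69.5 0.0127
```

Call:
{"method": "arm_command", "body": {
  "series": [
    [0,0,0,-0.005],
    [0,0,0,-0.01],
    [0,0,0,-0.015],
    [0,0,0,-0.015],
    [0,0,0,-0.015]
  ]
}}

```text
time: 13.05
ee_pos: [0.5613, -0.125, 0.0749]
tcp_rot: [180.0, 0.0, -169.7]
wrist_force: [-1.3, 5.7, 5.6]
opening: 0.0126
grasp_force: 69.5
```

```bash
python3 o.py
```

```text
13.05 [ 0.5613 -0.125   0.0749] yaw -169.72 F [-1.3  5.7  5.6] M [ 1.46   0.132 -0.245] g 69.5 0.0126
```

Call:
{"method": "arm_command", "body": {
  "series": [
    [0,0,0,-0.003],
    [0,0,0,-0.006],
    [0,0,0,-0.01],
    [0,0,0,-0.01],
    [0,0,0,-0.01]
  ]
}}

```text
time: 13.55
ee_pos: [0.5613, -0.125, 0.0749]
tcp_rot: [180.0, 0.0, -169.2]
wrist_force: [-0.8, 6.7, 4.4]
opening: 0.0127
grasp_force: 69.6
```

```bash
python3 o.py
```

```text
13.55 [ 0.5613 -0.125   0.0749] yaw -169.16 F [-0.8  6.7  4.4] M [ 1.425  0.241 -0.334] g 69.6 0.0127
```

Call:
{"method": "arm_command", "body": {
  "series": [
    [0,0,0,-0.003],
    [0,0,0,-0.006],
    [0,0,0,-0.01],
    [0,0,0,-0.01],
    [0,0,0,-0.01]
  ]
}}

```text
time: 14.05
ee_pos: [0.5613, -0.125, 0.0749]
tcp_rot: [180.0, 0.0, -168.6]
wrist_force: [-0.4, 6.7, 5.8]
opening: 0.0127
grasp_force: 69.5
```

```bash
python3 o.py
```

```text
14.05 [ 0.5613 -0.125   0.0749] yaw -168.58 F [-0.4  6.7  5.8] M [ 1.482  0.179 -0.323] g 69.5 0.0127
```

Call:
{"method": "arm_command", "body": {
  "series": [
    [0,0,0,-0.005],
    [0,0,0,-0.01],
    [0,0,0,-0.015],
    [0,0,0,-0.015],
    [0,0,0,-0.015]
  ]
}}

```text
time: 14.55
ee_pos: [0.5613, -0.125, 0.0749]
tcp_rot: [180.0, 0.0, -167.7]
wrist_force: [-0.7, 6.7, 5.1]
opening: 0.0128
grasp_force: 69.5
```

```bash
python3 o.py
```

```text
14.55 [ 0.5613 -0.125   0.0749] yaw -167.71 F [-0.7  6.7  5.1] M [ 1.467  0.228 -0.189] g 69.5 0.0128
```

Call:
{"method": "arm_command", "body": {
  "series": [
    [0,0,0,-0.007],
    [0,0,0,-0.014],
    [0,0,0,-0.021],
    [0,0,0,-0.028],
    [0,0,0,-0.035]
  ]
}}

```text
time: 15.05
ee_pos: [0.5613, -0.125, 0.0749]
tcp_rot: [180.0, 0.0, -165.7]
wrist_force: [-1.1, 6.1, 5.4]
opening: 0.0129
grasp_force: 69.5
```

```bash
python3 o.py
```

```text
15.05 [ 0.5613 -0.125   0.0749] yaw -165.68 F [-1.1  6.1  5.4] M [ 1.575  0.273 -0.127] g 69.5 0.0129
```

Call:
{"method": "arm_command", "body": {
  "series": [
    [0,0,0,-0.007],
    [0,0,0,-0.014],
    [0,0,0,-0.021],
    [0,0,0,-0.028],
    [0,0,0,-0.035]
  ]
}}

```text
time: 15.55
ee_pos: [0.5613, -0.1249, 0.0749]
tcp_rot: [180.0, 0.0, -163.7]
wrist_force: [-1.6, 7.2, 4.7]
opening: 0.0125
grasp_force: 69.5
```

```bash
python3 o.py
```

```text
15.55 [ 0.5613 -0.1249  0.0749] yaw -163.66 F [-1.6  7.2  4.7] M [ 1.6    0.251 -0.021] g 69.5 0.0125
```

Call:
{"method": "arm_command", "body": {
  "series": [
    [0,0,0,-0.007],
    [0,0,0,-0.014],
    [0,0,0,-0.021],
    [0,0,0,-0.028],
    [0,0,0,-0.035]
  ]
}}

```text
time: 16.05
ee_pos: [0.5612, -0.1249, 0.0749]
tcp_rot: [179.9, 0.0, -161.7]
wrist_force: [-0.3, 6.9, 4.6]
opening: 0.0128
grasp_force: 69.5
```

```bash
python3 o.py
```

```text
16.05 [ 0.5612 -0.1249  0.0749] yaw -161.66 F [-0.3  6.9  4.6] M [ 1.584  0.251 -0.09 ] g 69.5 0.0128
```

Call:
{"method": "arm_command", "body": {
  "series": [
    [0,0,0,-0.005],
    [0,0,0,-0.01],
    [0,0,0,-0.015],
    [0,0,0,-0.02],
    [0,0,0,-0.02]
  ]
}}

```text
time: 16.55
ee_pos: [0.5613, -0.1248, 0.0749]
tcp_rot: [179.9, 0.0, -160.5]
wrist_force: [-0.8, 6.3, 4.5]
opening: 0.0129
grasp_force: 69.5
```

```bash
python3 o.py
```

```text
16.55 [ 0.5613 -0.1248  0.0749] yaw -160.53 F [-0.8  6.3  4.5] M [ 1.658  0.312 -0.179] g 69.5 0.0129
```

Call:
{"method": "arm_command", "body": {
  "series": [
    [0,0,0,-0.003],
    [0,0,0,-0.006],
    [0,0,0,-0.01],
    [0,0,0,-0.01],
    [0,0,0,-0.01]
  ]
}}

```text
time: 17.05
ee_pos: [0.5613, -0.1249, 0.0749]
tcp_rot: [179.9, 0.0, -160.0]
wrist_force: [-0.3, 8.1, 5.2]
opening: 0.0122
grasp_force: 69.6
```

```bash
python3 o.py
```

```text
17.05 [ 0.5613 -0.1249  0.0749] yaw -159.97 F [-0.3  8.1  5.2] M [ 1.613  0.313 -0.209] g 69.6 0.0122
```

Call:
{"method": "arm_command", "body": {
  "series": [
    [0,0,0,-0.003],
    [0,0,0,-0.006],
    [0,0,0,-0.01],
    [0,0,0,-0.01],
    [0,0,0,-0.01]
  ]
}}

```text
time: 17.55
ee_pos: [0.5613, -0.1249, 0.0749]
tcp_rot: [179.9, 0.0, -159.4]
wrist_force: [-0.2, 7.6, 4.8]
opening: 0.013
grasp_force: 69.6
```

```bash
python3 o.py
```

```text
17.55 [ 0.5613 -0.1249  0.0749] yaw -159.4 F [-0.2  7.6  4.8] M [ 1.606  0.195 -0.275] g 69.6 0.013
```

Call:
{"method": "arm_command", "body": {
  "series": [
    [0,0,0,-0.002],
    [0,0,0,-0.005],
    [0,0,0,-0.008],
    [0,0,0,-0.008],
    [0,0,0,-0.008]
  ]
}}

```text
time: 18.05
ee_pos: [0.5613, -0.1249, 0.0749]
tcp_rot: [179.9, 0.0, -159.0]
wrist_force: [-1.1, 7.4, 5.8]
opening: 0.0126
grasp_force: 69.6
```

```bash
python3 o.py
```

```text
18.05 [ 0.5613 -0.1249  0.0749] yaw -158.95 F [-1.1  7.4  5.8] M [ 1.669  0.245 -0.336] g 69.6 0.0126
```

Call:
{"method": "arm_command", "body": {
  "series": [
    [0,0,0,-0.002],
    [0,0,0,-0.005],
    [0,0,0,-0.007],
    [0,0,0,-0.007],
    [0,0,0,-0.007]
  ]
}}

```text
time: 18.55
ee_pos: [0.5613, -0.1249, 0.0749]
tcp_rot: [179.9, 0.0, -158.6]
wrist_force: [-0.7, 6.4, 5.5]
opening: 0.0129
grasp_force: 69.7
```

```bash
python3 o.py
```

```text
18.55 [ 0.5613 -0.1249  0.0749] yaw -158.56 F [-0.7  6.4  5.5] M [ 1.713  0.216 -0.491] g 69.7 0.0129
```

Call:
{"method": "arm_command", "body": {
  "series": [
    [0,0,0,-0.002],
    [0,0,0,-0.004],
    [0,0,0,-0.006],
    [0,0,0,-0.006],
    [0,0,0,-0.006]
  ]
}}

```text
time: 19.05
ee_pos: [0.5613, -0.1249, 0.0749]
tcp_rot: [179.9, 0.0, -158.2]
wrist_force: [-1.8, 7.6, 4.9]
opening: 0.0122
grasp_force: 69.8
```

```bash
python3 o.py
```

```text
19.05 [ 0.5613 -0.1249  0.0749] yaw -158.22 F [-1.8  7.6  4.9] M [ 1.764  0.278 -0.532] g 69.8 0.0122
```

The torque passed 0.5 N m where a detent would already have faded, so this is the end stop. I'll reverse clockwise now.

Call:
{"method": "arm_command", "body": {
  "series": [
    [0,0,0,0.007],
    [0,0,0,0.014],
    [0,0,0,0.021],
    [0,0,0,0.028],
    [0,0,0,0.035]
  ]
}}

```text
time: 19.55
ee_pos: [0.5613, -0.1249, 0.0749]
tcp_rot: [179.9, 0.0, -160.2]
wrist_force: [-1.6, 7.4, 5.1]
opening: 0.0125
grasp_force: 69.5
```

```bash
python3 o.py
```

```text
19.55 [ 0.5613 -0.1249  0.0749] yaw -160.21 F [-1.6  7.4  5.1] M [ 1.64   0.274 -0.046] g 69.5 0.0125
```

Call:
{"method": "arm_command", "body": {
  "series": [
    [0,0,0,0.007],
    [0,0,0,0.014],
    [0,0,0,0.021],
    [0,0,0,0.028],
    [0,0,0,0.035]
  ]
}}

```text
time: 20.05
ee_pos: [0.5613, -0.1249, 0.0749]
tcp_rot: [180.0, 0.0, -162.2]
wrist_force: [-0.3, 6.0, 5.7]
opening: 0.0127
grasp_force: 69.5
```

```bash
python3 o.py
```

```text
20.05 [ 0.5613 -0.1249  0.0749] yaw -162.21 F [-0.3  6.   5.7] M [1.6   0.259 0.011] g 69.5 0.0127
```

Call:
{"method": "arm_command", "body": {
  "series": [
    [0,0,0,0.007],
    [0,0,0,0.014],
    [0,0,0,0.021],
    [0,0,0,0.028],
    [0,0,0,0.035]
  ]
}}

```text
time: 20.55
ee_pos: [0.5613, -0.1249, 0.0749]
tcp_rot: [180.0, 0.0, -164.2]
wrist_force: [-0.8, 7.6, 4.7]
opening: 0.0126
grasp_force: 69.5
```

```bash
python3 o.py
```

```text
20.55 [ 0.5613 -0.1249  0.0749] yaw -164.21 F [-0.8  7.6  4.7] M [ 1.513  0.24  -0.022] g 69.5 0.0126
```

Call:
{"method": "arm_command", "body": {
  "series": [
    [0,0,0,0.007],
    [0,0,0,0.014],
    [0,0,0,0.021],
    [0,0,0,0.028],
    [0,0,0,0.035]
  ]
}}

```text
time: 21.05
ee_pos: [0.5613, -0.125, 0.0749]
tcp_rot: [180.0, 0.0, -166.2]
wrist_force: [-0.8, 6.2, 4.7]
opening: 0.0127
grasp_force: 69.5
```

```bash
python3 o.py
```

```text
21.05 [ 0.5613 -0.125   0.0749] yaw -166.22 F [-0.8  6.2  4.7] M [1.461 0.214 0.021] g 69.5 0.0127
```

Call:
{"method": "arm_command", "body": {
  "series": [
    [0,0,0,0.007],
    [0,0,0,0.014],
    [0,0,0,0.021],
    [0,0,0,0.028],
    [0,0,0,0.035]
  ]
}}

```text
time: 21.55
ee_pos: [0.5613, -0.125, 0.0749]
tcp_rot: [180.0, 0.0, -168.2]
wrist_force: [-0.4, 6.2, 4.8]
opening: 0.0124
grasp_force: 69.5
```

```bash
python3 o.py
```

```text
21.55 [ 0.5613 -0.125   0.0749] yaw -168.23 F [-0.4  6.2  4.8] M [ 1.433  0.16  -0.089] g 69.5 0.0124
```

Call:
{"method": "arm_command", "body": {
  "series": [
    [0,0,0,0.007],
    [0,0,0,0.014],
    [0,0,0,0.021],
    [0,0,0,0.028],
    [0,0,0,0.035]
  ]
}}

```text
time: 22.05
ee_pos: [0.5613, -0.125, 0.0749]
tcp_rot: [180.0, 0.0, -170.2]
wrist_force: [-1.0, 5.6, 5.5]
opening: 0.0133
grasp_force: 69.5
```

```bash
python3 o.py
```

```text
22.05 [ 0.5613 -0.125   0.0749] yaw -170.24 F [-1.   5.6  5.5] M [ 1.418  0.169 -0.016] g 69.5 0.0133
```

Call:
{"method": "arm_command", "body": {
  "series": [
    [0,0,0,0.007],
    [0,0,0,0.014],
    [0,0,0,0.021],
    [0,0,0,0.028],
    [0,0,0,0.035]
  ]
}}

```text
time: 22.55
ee_pos: [0.5613, -0.1251, 0.0749]
tcp_rot: [180.0, 0.0, -172.2]
wrist_force: [-1.1, 6.6, 5.4]
opening: 0.0129
grasp_force: 69.5
```

```bash
python3 o.py
```

```text
22.55 [ 0.5613 -0.1251  0.0749] yaw -172.24 F [-1.1  6.6  5.4] M [ 1.359  0.216 -0.015] g 69.5 0.0129
```

Call:
{"method": "arm_command", "body": {
  "series": [
    [0,0,0,0.007],
    [0,0,0,0.014],
    [0,0,0,0.021],
    [0,0,0,0.028],
    [0,0,0,0.035]
  ]
}}

```text
time: 23.05
ee_pos: [0.5613, -0.1251, 0.0749]
tcp_rot: [180.0, 0.0, -174.2]
wrist_force: [-2.0, 5.6, 4.3]
opening: 0.0131
grasp_force: 69.5
```

```bash
python3 o.py
```

```text
23.05 [ 0.5613 -0.1251  0.0749] yaw -174.25 F [-2.   5.6  4.3] M [ 1.339  0.133 -0.034] g 69.5 0.0131
```

Call:
{"method": "arm_command", "body": {
  "series": [
    [0,0,0,0.007],
    [0,0,0,0.014],
    [0,0,0,0.021],
    [0,0,0,0.028],
    [0,0,0,0.035]
  ]
}}

```text
time: 23.55
ee_pos: [0.5613, -0.1251, 0.0749]
tcp_rot: [180.0, 0.0, -176.3]
wrist_force: [-1.1, 6.1, 4.7]
opening: 0.0126
grasp_force: 69.5
```

```bash
python3 o.py
```

```text
23.55 [ 0.5613 -0.1251  0.0749] yaw -176.25 F [-1.1  6.1  4.7] M [ 1.28   0.189 -0.061] g 69.5 0.0126
```

Call:
{"method": "arm_command", "body": {
  "series": [
    [0,0,0,0.007],
    [0,0,0,0.014],
    [0,0,0,0.021],
    [0,0,0,0.028],
    [0,0,0,0.035]
  ]
}}

```text
time: 24.05
ee_pos: [0.5613, -0.1252, 0.0749]
tcp_rot: [180.0, 0.0, -178.3]
wrist_force: [-1.3, 5.8, 4.2]
opening: 0.0127
grasp_force: 69.5
```

```bash
python3 o.py
```

```text
24.05 [ 0.5613 -0.1252  0.0749] yaw -178.26 F [-1.3  5.8  4.2] M [1.286 0.18  0.058] g 69.5 0.0127
```

Call:
{"method": "arm_command", "body": {
  "series": [
    [0,0,0,0.007],
    [0,0,0,0.014],
    [0,0,0,0.021],
    [0,0,0,0.028],
    [0,0,0,0.035]
  ]
}}

```text
time: 24.55
ee_pos: [0.5613, -0.1252, 0.0749]
tcp_rot: [180.0, 0.0, 179.7]
wrist_force: [-1.3, 5.2, 4.9]
opening: 0.0126
grasp_force: 69.5
```

```bash
python3 o.py
```

```text
24.55 [ 0.5613 -0.1252  0.0749] yaw 179.73 F [-1.3  5.2  4.9] M [1.146 0.198 0.006] g 69.5 0.0126
```

Call:
{"method": "arm_command", "body": {
  "series": [
    [0,0,0,0.007],
    [0,0,0,0.014],
    [0,0,0,0.021],
    [0,0,0,0.028],
    [0,0,0,0.035]
  ]
}}

```text
time: 25.05
ee_pos: [0.5614, -0.1252, 0.0749]
tcp_rot: [180.0, 0.0, 177.7]
wrist_force: [-1.7, 5.4, 4.5]
opening: 0.0127
grasp_force: 69.5
```

```bash
python3 o.py
```

```text
25.05 [ 0.5614 -0.1252  0.0749] yaw 177.73 F [-1.7  5.4  4.5] M [ 1.101  0.197 -0.094] g 69.5 0.0127
```

Call:
{"method": "arm_command", "body": {
  "series": [
    [0,0,0,0.007],
    [0,0,0,0.014],
    [0,0,0,0.021],
    [0,0,0,0.028],
    [0,0,0,0.035]
  ]
}}

```text
time: 25.55
ee_pos: [0.5614, -0.1253, 0.0749]
tcp_rot: [180.0, 0.0, 175.7]
wrist_force: [-0.1, 4.6, 4.5]
opening: 0.0127
grasp_force: 69.5
```

```bash
python3 o.py
```

```text
25.55 [ 0.5614 -0.1253  0.0749] yaw 175.7 F [-0.1  4.6  4.5] M [1.125 0.181 0.035] g 69.5 0.0127
```

Call:
{"method": "arm_command", "body": {
  "series": [
    [0,0,0,0.007],
    [0,0,0,0.014],
    [0,0,0,0.021],
    [0,0,0,0.028],
    [0,0,0,0.035]
  ]
}}

```text
time: 26.05
ee_pos: [0.5613, -0.1254, 0.0749]
tcp_rot: [-180.0, 0.0, 173.7]
wrist_force: [-1.1, 5.2, 4.9]
opening: 0.0131
grasp_force: 69.5
```

```bash
python3 o.py
```

```text
26.05 [ 0.5613 -0.1254  0.0749] yaw 173.68 F [-1.1  5.2  4.9] M [1.2   0.184 0.021] g 69.5 0.0131
```

Call:
{"method": "arm_command", "body": {
  "series": [
    [0,0,0,0.007],
    [0,0,0,0.014],
    [0,0,0,0.021],
    [0,0,0,0.028],
    [0,0,0,0.035]
  ]
}}

```text
time: 26.55
ee_pos: [0.5613, -0.1254, 0.0749]
tcp_rot: [-180.0, 0.0, 171.7]
wrist_force: [-0.5, 4.6, 5.4]
opening: 0.0126
grasp_force: 69.5
```

```bash
python3 o.py
```

```text
26.55 [ 0.5613 -0.1254  0.0749] yaw 171.67 F [-0.5  4.6  5.4] M [ 1.111  0.171 -0.027] g 69.5 0.0126
```

Call:
{"method": "arm_command", "body": {
  "series": [
    [0,0,0,0.007],
    [0,0,0,0.014],
    [0,0,0,0.021],
    [0,0,0,0.028],
    [0,0,0,0.035]
  ]
}}

```text
time: 27.05
ee_pos: [0.5613, -0.1254, 0.0749]
tcp_rot: [-180.0, 0.0, 169.7]
wrist_force: [-0.4, 5.0, 4.6]
opening: 0.0127
grasp_force: 69.5
```

```bash
python3 o.py
```

```text
27.05 [ 0.5613 -0.1254  0.0749] yaw 169.67 F [-0.4  5.   4.6] M [ 1.014  0.202 -0.019] g 69.5 0.0127
```

Call:
{"method": "arm_command", "body": {
  "series": [
    [0,0,0,0.007],
    [0,0,0,0.014],
    [0,0,0,0.021],
    [0,0,0,0.028],
    [0,0,0,0.035]
  ]
}}

```text
time: 27.55
ee_pos: [0.5613, -0.1254, 0.0749]
tcp_rot: [-180.0, 0.0, 167.7]
wrist_force: [-1.3, 4.1, 5.0]
opening: 0.0129
grasp_force: 69.5
```

```bash
python3 o.py
```

```text
27.55 [ 0.5613 -0.1254  0.0749] yaw 167.66 F [-1.3  4.1  5. ] M [0.997 0.204 0.027] g 69.5 0.0129
```

Call:
{"method": "arm_command", "body": {
  "series": [
    [0,0,0,0.007],
    [0,0,0,0.014],
    [0,0,0,0.021],
    [0,0,0,0.028],
    [0,0,0,0.035]
  ]
}}

```text
time: 28.05
ee_pos: [0.5613, -0.1255, 0.075]
tcp_rot: [-180.0, 0.0, 165.7]
wrist_force: [-0.4, 4.3, 4.9]
opening: 0.0125
grasp_force: 69.5
```

```bash
python3 o.py
```

```text
28.05 [ 0.5613 -0.1255  0.075 ] yaw 165.67 F [-0.4  4.3  4.9] M [1.026 0.159 0.141] g 69.5 0.0125
```

Call:
{"method": "arm_command", "body": {
  "series": [
    [0,0,0,0.007],
    [0,0,0,0.014],
    [0,0,0,0.021],
    [0,0,0,0.028],
    [0,0,0,0.035]
  ]
}}

```text
time: 28.55
ee_pos: [0.5613, -0.1254, 0.0749]
tcp_rot: [-180.0, 0.0, 163.7]
wrist_force: [-1.2, 4.7, 5.5]
opening: 0.0123
grasp_force: 69.6
```

```bash
python3 o.py
```

```text
28.55 [ 0.5613 -0.1254  0.0749] yaw 163.67 F [-1.2  4.7  5.5] M [0.997 0.2   0.37 ] g 69.6 0.0123
```

Call:
{"method": "arm_command", "body": {
  "series": [
    [0,0,0,0.007],
    [0,0,0,0.014],
    [0,0,0,0.021],
    [0,0,0,0.028],
    [0,0,0,0.035]
  ]
}}

```text
time: 29.05
ee_pos: [0.5613, -0.1255, 0.0749]
tcp_rot: [-180.0, 0.0, 161.7]
wrist_force: [-1.1, 3.4, 5.0]
opening: 0.0126
grasp_force: 69.5
```

```bash
python3 o.py
```

```text
29.05 [ 0.5613 -0.1255  0.0749] yaw 161.66 F [-1.1  3.4  5. ] M [0.871 0.294 0.144] g 69.5 0.0126
```

Call:
{"method": "arm_command", "body": {
  "series": [
    [0,0,0,0.007],
    [0,0,0,0.014],
    [0,0,0,0.021],
    [0,0,0,0.028],
    [0,0,0,0.035]
  ]
}}

```text
time: 29.55
ee_pos: [0.5612, -0.1256, 0.0749]
tcp_rot: [-180.0, 0.0, 159.6]
wrist_force: [-1.4, 4.4, 4.9]
opening: 0.0128
grasp_force: 69.5
```

```bash
python3 o.py
```

```text
29.55 [ 0.5612 -0.1256  0.0749] yaw 159.63 F [-1.4  4.4  4.9] M [0.825 0.242 0.045] g 69.5 0.0128
```

Call:
{"method": "arm_command", "body": {
  "series": [
    [0,0,0,0.007],
    [0,0,0,0.014],
    [0,0,0,0.021],
    [0,0,0,0.028],
    [0,0,0,0.035]
  ]
}}

```text
time: 30.05
ee_pos: [0.5612, -0.1256, 0.0749]
tcp_rot: [-180.0, 0.0, 157.6]
wrist_force: [-0.8, 3.8, 5.6]
opening: 0.0126
grasp_force: 69.5
```

```bash
python3 o.py
```

```text
30.05 [ 0.5612 -0.1256  0.0749] yaw 157.62 F [-0.8  3.8  5.6] M [0.873 0.273 0.045] g 69.5 0.0126
```

Call:
{"method": "arm_command", "body": {
  "series": [
    [0,0,0,0.007],
    [0,0,0,0.014],
    [0,0,0,0.021],
    [0,0,0,0.028],
    [0,0,0,0.035]
  ]
}}

```text
time: 30.55
ee_pos: [0.5612, -0.1256, 0.0749]
tcp_rot: [-180.0, 0.0, 155.6]
wrist_force: [-1.2, 2.8, 5.0]
opening: 0.0127
grasp_force: 69.6
```

```bash
python3 o.py
```

```text
30.55 [ 0.5612 -0.1256  0.0749] yaw 155.63 F [-1.2  2.8  5. ] M [0.848 0.287 0.183] g 69.6 0.0127
```

Call:
{"method": "arm_command", "body": {
  "series": [
    [0,0,0,0.007],
    [0,0,0,0.014],
    [0,0,0,0.021],
    [0,0,0,0.028],
    [0,0,0,0.035]
  ]
}}

```text
time: 31.05
ee_pos: [0.5612, -0.1256, 0.0749]
tcp_rot: [-180.0, 0.0, 153.6]
wrist_force: [-1.8, 3.0, 5.8]
opening: 0.0126
grasp_force: 69.6
```

```bash
python3 o.py
```

```text
31.05 [ 0.5612 -0.1256  0.0749] yaw 153.64 F [-1.8  3.   5.8] M [0.831 0.309 0.34 ] g 69.6 0.0126
```

Call:
{"method": "arm_command", "body": {
  "series": [
    [0,0,0,0.007],
    [0,0,0,0.014],
    [0,0,0,0.021],
    [0,0,0,0.028],
    [0,0,0,0.035]
  ]
}}

```text
time: 31.55
ee_pos: [0.5612, -0.1257, 0.0749]
tcp_rot: [-180.0, 0.0, 151.6]
wrist_force: [-1.0, 3.6, 4.9]
opening: 0.013
grasp_force: 69.5
```

```bash
python3 o.py
```

```text
31.55 [ 0.5612 -0.1257  0.0749] yaw 151.62 F [-1.   3.6  4.9] M [0.679 0.326 0.163] g 69.5 0.013
```

Call:
{"method": "arm_command", "body": {
  "series": [
    [0,0,0,0.007],
    [0,0,0,0.014],
    [0,0,0,0.021],
    [0,0,0,0.028],
    [0,0,0,0.035]
  ]
}}

```text
time: 32.05
ee_pos: [0.5612, -0.1258, 0.0749]
tcp_rot: [-180.0, 0.0, 149.6]
wrist_force: [-0.7, 3.1, 4.6]
opening: 0.0128
grasp_force: 69.5
```

```bash
python3 o.py
```

```text
32.05 [ 0.5612 -0.1258  0.0749] yaw 149.59 F [-0.7  3.1  4.6] M [ 0.667  0.421 -0.038] g 69.5 0.0128
```

Two clicks counted, with peaks at yaw 163.7 and 153.6. Continuing.

Call:
{"method": "arm_command", "body": {
  "series": [
    [0,0,0,0.007],
    [0,0,0,0.014],
    [0,0,0,0.021],
    [0,0,0,0.028],
    [0,0,0,0.035]
  ]
}}

```text
time: 32.55
ee_pos: [0.5612, -0.1258, 0.0749]
tcp_rot: [-179.9, 0.0, 147.6]
wrist_force: [-0.2, 2.1, 5.8]
opening: 0.0125
grasp_force: 69.5
```

```bash
python3 o.py
```

```text
32.55 [ 0.5612 -0.1258  0.0749] yaw 147.59 F [-0.2  2.1  5.8] M [0.638 0.358 0.015] g 69.5 0.0125
```

Call:
{"method": "arm_command", "body": {
  "series": [
    [0,0,0,0.007],
    [0,0,0,0.014],
    [0,0,0,0.021],
    [0,0,0,0.028],
    [0,0,0,0.035]
  ]
}}

```text
time: 33.05
ee_pos: [0.5611, -0.1258, 0.0749]
tcp_rot: [-179.9, 0.0, 145.6]
wrist_force: [-2.7, 3.1, 5.4]
opening: 0.0126
grasp_force: 69.6
```

```bash
python3 o.py
```

```text
33.05 [ 0.5611 -0.1258  0.0749] yaw 145.6 F [-2.7  3.1  5.4] M [0.616 0.335 0.154] g 69.6 0.0126
```

Call:
{"method": "arm_command", "body": {
  "series": [
    [0,0,0,0.007],
    [0,0,0,0.014],
    [0,0,0,0.021],
    [0,0,0,0.028],
    [0,0,0,0.035]
  ]
}}

```text
time: 33.55
ee_pos: [0.5611, -0.1257, 0.0749]
tcp_rot: [-179.9, 0.0, 143.6]
wrist_force: [-1.5, 1.7, 5.0]
opening: 0.0126
grasp_force: 69.7
```

```bash
python3 o.py
```

```text
33.55 [ 0.5611 -0.1257  0.0749] yaw 143.61 F [-1.5  1.7  5. ] M [0.618 0.402 0.339] g 69.7 0.0126
```

Call:
{"method": "arm_command", "body": {
  "series": [
    [0,0,0,0.007],
    [0,0,0,0.014],
    [0,0,0,0.021],
    [0,0,0,0.028],
    [0,0,0,0.035]
  ]
}}

```text
time: 34.05
ee_pos: [0.5611, -0.1258, 0.0749]
tcp_rot: [-179.9, 0.0, 141.6]
wrist_force: [-1.2, 1.9, 5.5]
opening: 0.0125
grasp_force: 69.6
```

```bash
python3 o.py
```

```text
34.05 [ 0.5611 -0.1258  0.0749] yaw 141.58 F [-1.2  1.9  5.5] M [0.493 0.498 0.102] g 69.6 0.0125
```

Call:
{"method": "arm_command", "body": {
  "series": [
    [0,0,0,0.007],
    [0,0,0,0.014],
    [0,0,0,0.021],
    [0,0,0,0.028],
    [0,0,0,0.035]
  ]
}}

```text
time: 34.55
ee_pos: [0.5611, -0.1259, 0.0749]
tcp_rot: [-179.9, 0.0, 139.6]
wrist_force: [-1.7, 1.6, 5.0]
opening: 0.0128
grasp_force: 69.6
```

```bash
python3 o.py
```

```text
34.55 [ 0.5611 -0.1259  0.0749] yaw 139.56 F [-1.7  1.6  5. ] M [0.538 0.508 0.007] g 69.6 0.0128
```

Call:
{"method": "arm_command", "body": {
  "series": [
    [0,0,0,0.007],
    [0,0,0,0.014],
    [0,0,0,0.021],
    [0,0,0,0.028],
    [0,0,0,0.035]
  ]
}}

```text
time: 35.05
ee_pos: [0.561, -0.1259, 0.0749]
tcp_rot: [-179.9, 0.0, 137.6]
wrist_force: [-1.9, 1.7, 5.5]
opening: 0.0127
grasp_force: 69.6
```

```bash
python3 o.py
```

```text
35.05 [ 0.561  -0.1259  0.0749] yaw 137.55 F [-1.9  1.7  5.5] M [0.477 0.591 0.005] g 69.6 0.0127
```

Call:
{"method": "arm_command", "body": {
  "series": [
    [0,0,0,0.007],
    [0,0,0,0.014],
    [0,0,0,0.021],
    [0,0,0,0.028],
    [0,0,0,0.035]
  ]
}}

```text
time: 35.55
ee_pos: [0.561, -0.1259, 0.0749]
tcp_rot: [-179.9, 0.0, 135.6]
wrist_force: [-2.3, 1.7, 4.9]
opening: 0.0126
grasp_force: 69.6
```

```bash
python3 o.py
```

```text
35.55 [ 0.561  -0.1259  0.0749] yaw 135.56 F [-2.3  1.7  4.9] M [0.448 0.531 0.185] g 69.6 0.0126
```

Call:
{"method": "arm_command", "body": {
  "series": [
    [0,0,0,0.007],
    [0,0,0,0.014],
    [0,0,0,0.021],
    [0,0,0,0.028],
    [0,0,0,0.035]
  ]
}}

```text
time: 36.05
ee_pos: [0.561, -0.1259, 0.0749]
tcp_rot: [-179.9, 0.0, 133.6]
wrist_force: [-2.5, 1.6, 5.4]
opening: 0.0129
grasp_force: 69.7
```

```bash
python3 o.py
```

```text
36.05 [ 0.561  -0.1259  0.0749] yaw 133.57 F [-2.5  1.6  5.4] M [0.478 0.545 0.31 ] g 69.7 0.0129
```

Call:
{"method": "arm_command", "body": {
  "series": [
    [0,0,0,0.007],
    [0,0,0,0.014],
    [0,0,0,0.021],
    [0,0,0,0.028],
    [0,0,0,0.035]
  ]
}}

```text
time: 36.55
ee_pos: [0.561, -0.126, 0.0749]
tcp_rot: [-179.9, 0.0, 131.6]
wrist_force: [-2.8, 1.9, 5.6]
opening: 0.0127
grasp_force: 69.6
```

```bash
python3 o.py
```

```text
36.55 [ 0.561  -0.126   0.0749] yaw 131.55 F [-2.8  1.9  5.6] M [0.381 0.572 0.16 ] g 69.6 0.0127
```

Call:
{"method": "arm_command", "body": {
  "series": [
    [0,0,0,0.007],
    [0,0,0,0.014],
    [0,0,0,0.021],
    [0,0,0,0.028],
    [0,0,0,0.035]
  ]
}}

```text
time: 37.05
ee_pos: [0.5609, -0.126, 0.0749]
tcp_rot: [-179.9, 0.0, 129.5]
wrist_force: [-3.8, 0.8, 5.5]
opening: 0.0126
grasp_force: 69.6
```

```bash
python3 o.py
```

```text
37.05 [ 0.5609 -0.126   0.0749] yaw 129.53 F [-3.8  0.8  5.5] M [ 0.341  0.668 -0.015] g 69.6 0.0126
```

Call:
{"method": "arm_command", "body": {
  "series": [
    [0,0,0,0],
    [0,0,0,0],
    [0,0,0,0],
    [0,0,0,0],
    [0,0,0,0]
  ]
}}

```text
time: 37.55
ee_pos: [0.5609, -0.1261, 0.0749]
tcp_rot: [-179.9, 0.0, 129.5]
wrist_force: [-2.6, 1.7, 6.5]
opening: 0.0131
grasp_force: 69.6
```

```bash
python3 o.py
```

```text
37.55 [ 0.5609 -0.1261  0.0749] yaw 129.54 F [-2.6  1.7  6.5] M [ 0.374  0.664 -0.017] g 69.6 0.0131
```

The fourth click has snapped and the torque is zero. I'll release and rise.

Call:
{"method": "arm_command", "body": {
  "series": [
    [0,0,0,0],
    [0,0,0,0],
    [0,0,0,0],
    [0,0,0,0],
    [0,0,0,0]
  ],
  "hand": 0.05
}}

```text
time: 38.05
ee_pos: [0.5613, -0.1254, 0.0748]
tcp_rot: [-180.0, 0.0, 129.6]
wrist_force: [-1.2, -0.5, -0.4]
opening: 0.0501
grasp_force: 0.0
```

Call:
{"method": "arm_command", "body": {
  "series": [
    [0,0,-0.01,0],
    [0,0,-0.03,0],
    [0,0,-0.06,0],
    [0,0,-0.09,0],
    [0,0,-0.12,0]
  ]
}}

```text
time: 38.55
ee_pos: [0.5612, -0.1253, 0.1969]
tcp_rot: [180.0, 0.0, 129.6]
wrist_force: [0.9, 0.1, 0.6]
opening: 0.0499
grasp_force: 0.0
```

Call:
{"method": "arm_command", "body": {
  "series": [
    [0,0,0,0],
    [0,0,0,0],
    [0,0,0,0],
    [0,0,0,0],
    [0,0,0,0]
  ]
}}

```text
time: 39.05
ee_pos: [0.561, -0.1253, 0.194]
tcp_rot: [-180.0, -0.1, 129.6]
wrist_force: [0.1, -0.5, -0.8]
opening: 0.05
grasp_force: 0.0
```

```bash
python3 o.py; python3 look.py w9
```

```text
39.05 [ 0.561  -0.1253  0.194 ] yaw 129.59 F [ 0.1 -0.5 -0.8] M [-0.028 -0.063 -0.009] g 0.0 0.05
[-1.25870782e+01  7.86199913e+00  9.08842276e+00  9.13060048e+01
 -1.56581187e-04  3.78223731e+01] [ 0.56096228 -0.1252579   0.19404751] [-1.79951076e+02 -6.27664049e-02  1.29590522e+02] [-0.02780834 -0.06281276 -0.00888673] [ 0.13651808 -0.48945215 -0.82764985]
dial_grip [254.5 188.3] 0.72 [ 0.5594 -0.1264  0.086 ]
dial_axis [255.5 182.6] 0.61 [ 0.5606 -0.1265  0.066 ]
dial_axis [254.1 189.8] 0.61 [ 0.5642 -0.1329  0.066 ]
head_top [258.7 179. ] 0.79 [ 0.5628 -0.1243  0.055 ]
fence [289.4  89. ] 0.73 [ 0.5299 -0.0364  0.038 ]
cutter [255. 164.] 0.88 [ 0.5584 -0.1251  0.    ]
cutter [292.9 323.4] 0.45 [ 0.7613 -0.2799  0.    ]
```

View pics/w9.png

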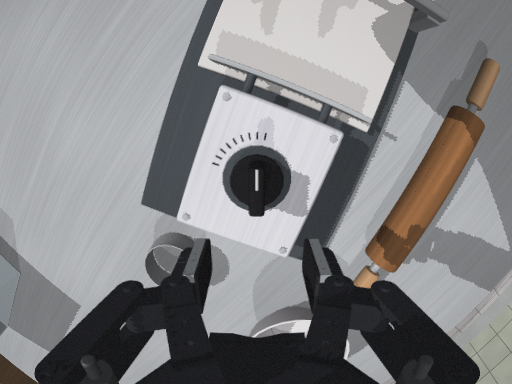

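The gripper is clear. The dial, at px (257,180), is still lined up with the tool, and the ring cutter, rolling pin and bowl appear undisturbed.

```bash
python3 -c "
from workcell import bot
print(bot.job_done())"
```

```text
the job is handed in; nothing more can be done
None
```

The job is handed in: I wound the fence back to its end stop (about 0.53 N m at the stop, limit 1.2), turned the dial clockwise four clicks counted by torque, and let go at about 39 s; I did not measure the fence position itself.

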